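# Draw the blind plug from a board-test fixture with the puller rod

## Task

Take the puller rod from its stand and thread it clockwise into the blind plug that sits flush in the fixture block: feel for the start of the thread and press only gently. Draw the plug slowly and straight up out of its socket, then stand it gently upright in the empty pocket of the parts tray and let go, with the rod still in it. Touch the plug with nothing but the rod, and leave everything else where it is.

Things in the scene. Friction and masses are not known exactly. Their poses are not given: they have to be found in the camera images.
- rod_grip (a point): Puller rod (loose, 120 g, 112 mm long) standing tip down in the blue stand: centre of its red grip block, 28 (x) x 16 (y, pinch across it) x 36 mm (z, up). Below it a steel shank 14 mm thick; the tip is 94 mm below this point, tapered to 10 mm over its last 5 mm. A collar 22 mm wide lies 18 to 22 mm below this point.
- rod_pins (a point): Centre of the rod's cross pin, 22 mm above its tip, 72 mm below the grip centre: a dark pin 5 mm thick, 29 mm long over its rounded ends, along the rod's x. Its ends are the thread followers. In the stand the tip is 18.5 mm down its hole and the pin just clear of the stand.
- plug: Tapped blind plug (loose, 0.25 to 0.42 kg): black 50 mm cube with a brass thread sleeve in its top; origin at the centre of its underside, z up. It starts flush in the fixture's square socket, under 1 mm of play a side, held by two sprung side pads: their friction takes some 7 to 16 N besides its weight. They let go once it is about 36 mm up.
- plug_mouth (a point): Centre of the sleeve's flat top, 49 mm above the plug's underside, 1 mm below its rim. Bore 17 mm wide; two opposite slots 7.5 mm wide, out to 16.5 mm radius, are the thread starts for the pin. x is only their nominal direction: the true one is up to 0.7 rad either side, unmeasured; see or feel it. Off the slots the pin rests on the flat, its centre 2.5 mm above this point.
- thread_end (a point): Point on the plug's axis, 36 mm above its underside: height of the pin centre when threaded home. In the slots the pin sinks 13 mm from the flat to a landing; from there a coarse right-hand groove 6 mm high falls 2.5 mm more. Turned clockwise from above the pin is held after 0.6 rad, meets a stop at 1.2 rad from mid-slot. Over 0.13 N m the sleeve slips in the plug, harmlessly.
- fixture: Fixed aluminium fixture block 130 x 130 x 60 mm with a thin yellow strip on its front; origin at the centre of its underside; the socket is at the centre of its top, 60 mm above the origin, and points straight up.
- stand: Fixed blue stand block 60 (x) x 120 (y) x 40 mm; origin at the centre of its underside. The puller rod's hole is 30 mm to its -y, a short guide pin stands in the other hole, 35 mm to its +y.
- tray: Fixed grey parts tray 130 (x) x 210 (y) x 28 mm with 4 mm walls and floor, a wall across its middle making two pockets; origin at the centre of its underside.
- pocket (a point): Centre of the floor (4 mm above the table) of the tray's empty pocket, 52 mm to the tray's -y; the pocket is 122 (x) x 99 mm (y) inside.
- solid_plug: Bystander: solid black plug 50 x 50 x 50 mm, no thread, in the tray's other pocket; origin at its underside.
- guide_pin: Bystander: short steel guide pin, 13 mm thick, standing 31 mm out of the stand.
- board: Bystander: loose circuit board panel 110 x 150 x 5 mm beyond the fixture.
- screwdriver: Bystander: screwdriver lying between the robot and the fixture.
- brush: Bystander: brush lying beyond the fixture.
- jar: Bystander: white jar 60 mm wide, 70 mm high, far on one side.
- pin_box: Bystander: open green box 100 x 140 x 45 mm, far on the other side.
Things that resemble listed ones, but are neither listed nor needed, are in the scene too. Of the things shaped like the fixture, the aluminium one is meant.

How it is judged:
On the way, in this order (a step that is already met when the one before it is completed fails the run):
1. the rod's pin has gone down into the plug's thread, with the plug still in its socket (z of rod_pins in the frame of plug below 0.042 m and horizontal distance between rod_pins and plug_mouth below 0.006 m and z of plug in the frame of fixture below 0.02 m), for 0.1 s.
2. the plug hangs on the rod, its underside clear above the fixture's top (z of plug in the frame of fixture above 0.062 m and z of rod_pins in the frame of plug below 0.042 m and horizontal distance between rod_pins and plug_mouth below 0.012 m), for 0.1 s.
At the end, for the whole second after the job is handed in: The plug stands at rest (under 20 mm/s) and upright (within 0.1 rad) on the floor of the tray's empty pocket, underside within 4 mm of the floor, with the rod's pin still inside its thread (pin centre at most 42 mm above the plug's underside, rod within 0.35 rad of upright) (x of plug in the frame of pocket between -0.045 and 0.045 m and y of plug in the frame of pocket between -0.035 and 0.035 m and z of plug in the frame of pocket below 0.004 m and angle between plug's own z axis and vertical below 0.1 rad and linear speed of plug below 0.02 m/s and z of rod_pins in the frame of plug below 0.042 m and angle between rod_pins's own z axis and vertical below 0.35 rad); the robot touches nothing.
It fails at once if the rod is forced against the plug: more than 30 N between them (contact force between rod and plug above 30 N).
It fails at once if the robot itself touches the plug (contact force between any of the fingers, the arm and plug above 0.5 N).
It fails at once if the plug is cocked (more than 0.15 rad) while it is still in the socket (z of plug in the frame of fixture below 0.05 m and angle between plug's own z axis and vertical above 0.15 rad).
It fails at once if the plug is dropped or slammed into the tray: more than 40 N (contact force between plug and tray above 40 N).
It fails at once if a bystander is moved by more than 20 mm (distance of any of solid_plug, guide_pin, board, screwdriver, brush, jar, pin_box from where it was at the start of the episode above 0.02 m).
It also fails if it takes over 67 s, if anything falls off the work surface, if the arm or the gripper's body presses on something with over 40 N, if the wrist force passes 120 N, or if a joint passes its speed limit or range.

## Robot

A 6-joint arm with a two-finger parallel gripper is mounted at the origin on the work surface. World frame = base frame: x ahead of the robot, y to its left, z up, the work surface at z = 0. Lengths are in m, angles in rad, forces in N, time in s.
With the tool pointing down it reaches from about 0.35 to 0.775 m from the base axis. Payload 5.5 kg.
Tool frame: the origin (TCP) lies on the centre line of the jaws, within the pads' length; the fingertips stand 25 mm ahead of it and the grasp point (between the pads) lies 6 mm ahead of it; z points along the fingers, y is the direction in which the jaws open and shut (so a half turn about z gives the same grasp; the last joint's range is limited). The gripper opens to 85 mm and grips with 20 to 120 N. Pads are 22 mm wide; open, the fingers measure 114 mm over their backs; the gripper's body (76 mm by 85 mm) begins 54 mm behind the grasp point. The pads swing forward as they close: fully open they stand 13 mm farther back than shut.
Start: joints at [1.209, 0.313, 0.046, 1.304, 0, 1.431], TCP at [0.127, 0.561, 0.232] pointing down, gripper open.
Joint ranges: [-2.76, 2.76], [-0.86, 1.69], [-1.03, 1.26], [-2.2, 2.34], [-1.47, 1.5], [-3.14, 3.14]. Speed limits (rad/s): [2.57, 2.57, 3.14, 3.14, 3.14, 3.14].

## Interface

Orientations are given as [roll, pitch, yaw] about the fixed x, y, z axes, in that order (R = Rz(yaw) Ry(pitch) Rx(roll)).
In Python, from plant import monitor, vision, order, nets gives the robot as it stands. The module is installed in compiled form; this text tells all that it offers.
- The arm moves only by the tool send_rows, never from a script. Its argument "moves" is a list of rows, each a list of 7 numbers: the closure, from -1 (fully open) to 1 (shut), then the shift along the world's x, y, z in m, then the turn, a rotation vector about the world's x, y, z in degrees. In form: [[claw, tx, ty, tz, wx, wy, wz], ...]. A call has 1 to 5 rows; each row shifts and turns the pose as measured when the row begins; what a row does not reach is not made up. A row lasts 1/8 s, in which the tool goes at most 62.5 mm and 10.7 degrees, less where a joint would pass 70% of its speed; a pose out of reach is approached as far as the arm can. A call is refused whole if a number of a shift passes 0.0625 or a number of a turn 10.7, either way. A call with a gripper value outside its range is refused whole. The fingers move at their own pace and stop on an object; "grip_force" is the grip in N (left out, the last holds). Time passes only in rows, so rows that do not move let the fingers close. It gives the time, the measured TCP pose, the force and the opening at its end, in the units of the state.
- monitor.observe(): the state, without advancing time (a new reading comes with each control period).
- vision.read_camera(name): name is "side" or "top"; returns a dict with "color" (420x560x3 uint8, blue, green, red), "z_map" (420x560 float32, m along the optical axis (not along the pixel's ray), 0 where there is no reading), "fovy" (degrees; the focal length in pixels is half the picture's height over the tangent of half this angle, whatever the lens; pixels are square), "cx", "cy" (the principal point, pixels), "D" ([k1, k2, p1, p2, k3] as OpenCV has them; the pictures are not rectified), "R" (3x3) and "t" (3): a world point X has camera coordinates R X + t. Camera axes: x right, y down, z forward; pixel columns grow to the right and rows downward; lengths in m; the calibration is good to about 2 mm. A picture is of the moment at which its call begins.
- order.finish_job(): hands the job in, once; it reports no verdict.
Trained networks look in a picture, given as the dict that the camera call returned (one of the last four; its "shot" number tells which), for a name from the list of things; names that differ only in an ending like _2 or _b are one class to them, and where a whole thing is asked for, a point or a joint stands for the part that bears it (a point fixed in the world has none). Each returns a list of dicts, best first, with "confidence" (0 to 1); they miss things now and then, are a little off and sometimes report something else, mostly with a low value. They report only what shows in the picture. A call takes as long as a camera call. They do not tell look-alikes from the thing itself.
- nets.spot_in(picture, name): "rect" ([left, top, width, height] in pixels, round what is visible of it).
The state is a dict: "clock": time; "joints": joint angles; "joint_velocities": joint speeds; "tau": joint torques, N m; "tcp_pos": TCP position; "orientation": TCP orientation; "ft_force": force on the tool from outside, world axes, zero at the start; "torque": the same for the moment, N m; "width": finger opening in m.
Only numpy, scipy, OpenCV 4.12 (cv2) and the standard library are available. Lean on these libraries where they do the work, as an engineer would, in place of code of your own. Each camera call takes 0.05 s, during which the arm holds its last target.

## Working session

There is one attempt and no reset: what is moved stays moved. The work goes in short steps, Python scripts to look and compute and a tool call to move; the robot and the scene stay as the last step left them, time stands still between calls to the robot, and variables do not carry over. Pictures are saved under pics/ and viewed, and the job is handed in when it is done.

Besides the shell and the picture viewer there is one more tool, called after ">>>" in YAML: its name, and indented under it one key for each argument. send_rows: Moves the arm, as the interface text tells. Its arguments: {"type":"object","properties":{"moves":{"type":"array"},"grip_force":{"type":"number"}},"required":["moves"]}

```bash
mkdir -p pics
cat > h.py <<'E'
import numpy as np, cv2
from plant import monitor, vision, order, nets
def K(p):
    f=p["color"].shape[0]/2/np.tan(np.radians(p["fovy"])/2)
    return np.array([[f,0,p["cx"]],[0,f,p["cy"]],[0,0,1.]])
def w(p,u,v,z=None):
    "pixel -> world; plane z=const, or by depth"
    n=cv2.undistortPoints(np.array([[[u,v]]],float),K(p),np.array(p["D"],float))[0,0]
    d=np.array([n[0],n[1],1.]);R=np.array(p["R"]);t=np.array(p["t"])
    if z is None:
        return R.T@(d*p["z_map"][int(round(v)),int(round(u))]-t)
    o=-R.T@t; r=R.T@d
    return o+r*(z-o[2])/r[2]
def px(p,X):
    r,_=cv2.Rodrigues(np.array(p["R"]))
    return cv2.projectPoints(np.array(X,float).reshape(-1,1,3),r,np.array(p["t"],float),K(p),np.array(p["D"],float))[0][:,0]
E
python3 - <<'E'
from h import *
s=monitor.observe(); print({k:np.round(v,3) for k,v in s.items()})
for c in("top","side"):
    p=vision.read_camera(c); cv2.imwrite(f"pics/{c}0.png",p["color"])
    R=np.array(p["R"]);print(c,p["fovy"],p["cx"],p["cy"],p["D"],-R.T@p["t"],R)
    for n in "rod_grip rod_pins plug plug_mouth fixture stand tray solid_plug guide_pin board screwdriver brush jar pin_box".split():
        for d in nets.spot_in(p,n)[:3]:
            l,t,a,b=d["rect"]; print(n,round(d["confidence"],2),np.round(d["rect"],1),np.round(w(p,l+a/2,t+b/2),3))
E
```

```text
{'clock': np.float64(0.0), 'joints': array([1.209, 0.314, 0.045, 1.304, 0.   , 1.431]), 'joint_velocities': array([-0.001,  0.   ,  0.001, -0.   , -0.001,  0.   ]), 'tau': array([-1.0000e-03, -4.8063e+01,  2.9853e+01,  1.9000e-02, -0.0000e+00,
       -0.0000e+00]), 'tcp_pos': array([0.126, 0.56 , 0.231]), 'orientation': array([-3.14, -0.  ,  2.92]), 'ft_force': array([-0.692,  0.044,  0.933]), 'torque': array([ 0.004,  0.03 , -0.004]), 'width': np.float64(0.085)}
top 49.89719082587838 284.8569693480089 201.67544672667594 [-0.02412597  0.          0.          0.          0.        ] [ 0.25362484 -0.02746322  1.3531919 ] [[-1.58350800e-02 -9.99870430e-01 -2.89362744e-03]
 [-9.73853370e-01  1.60788479e-02 -2.26607777e-01]
 [ 2.26624942e-01 -7.70383449e-04 -9.73981798e-01]]
rod_grip 0.43 [165.5 203.4  10.2  17.6] [0.513 0.288 0.133]
rod_grip 0.35 [276.7 198.6  15.   22.2] [ 0.541 -0.026  0.012]
rod_pins 0.4 [166.2 202.2  14.1  17.6] [0.519 0.284 0.121]
plug 0.55 [341.2 224.   19.8  18.1] [ 0.458 -0.219  0.058]
plug 0.5 [273.8 199.1  17.   18.8] [ 0.536 -0.021  0.049]
plug_mouth 0.61 [275
[... 2035 characters left out ...]
5  50.9] [ 0.451 -0.22   0.049]
tray 0.45 [272.4 220.   18.5   6.7] [ 0.533 -0.035  0.044]
solid_plug 0.82 [314.8 188.2  15.9  19.6] [ 0.456 -0.204  0.047]
guide_pin 0.39 [222.4 315.    6.   12. ] [0.507 0.365 0.056]
board 0.69 [129.6 281.9  55.   50.7] [0.722 0.38  0.008]
board 0.54 [307.6 132.9  13.9  25.2] [ 0.599 -0.493  0.047]
screwdriver 0.69 [305.  231.8  33.1  45.7] [ 0.381 -0.    -0.   ]
screwdriver 0.67 [225.  316.5   2.8   8.7] [0.505 0.363 0.055]
brush 0.9 [239.7 162.6  41.8  24. ] [ 0.726 -0.267  0.02 ]
jar 0.76 [303.4 131.2  20.5  27.2] [ 0.604 -0.496  0.047]
pin_box 0.74 [124.2 332.2  76.3  66.3] [0.607 0.515 0.004]
pin_box 0.31 [240.  162.   42.1  25.9] [ 0.724 -0.267  0.019]
```

Run:
```python
import cv2
for c in("top","side"):
    im=cv2.imread(f"pics/{c}0.png"); cv2.imwrite(f"pics/{c}0b.png",cv2.resize(im,(784,588),interpolation=cv2.INTER_CUBIC))
im=cv2.imread("pics/top0.png")
a=cv2.resize(im[165:240,240:320],None,fx=5,fy=5,interpolation=cv2.INTER_CUBIC)
b=cv2.resize(im[185:260,135:215],None,fx=5,fy=5,interpolation=cv2.INTER_CUBIC)
cv2.imwrite("pics/topc.png",cv2.hconcat([a,b]))
im=cv2.imread("pics/side0.png")
a=cv2.resize(im[180:255,235:315],None,fx=5,fy=5,interpolation=cv2.INTER_CUBIC)
b=cv2.resize(im[265:350,195:275],None,fx=5,fy=5,interpolation=cv2.INTER_CUBIC)
cv2.imwrite("pics/sidec.png",cv2.hconcat([a,b[:375]]))
```

```text
(no output)
```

View pics/top0b.png

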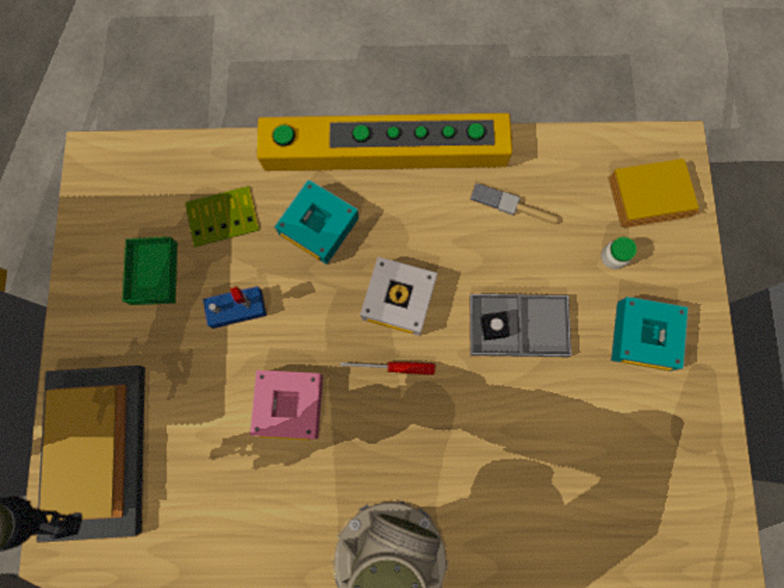

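View pics/side0b.png

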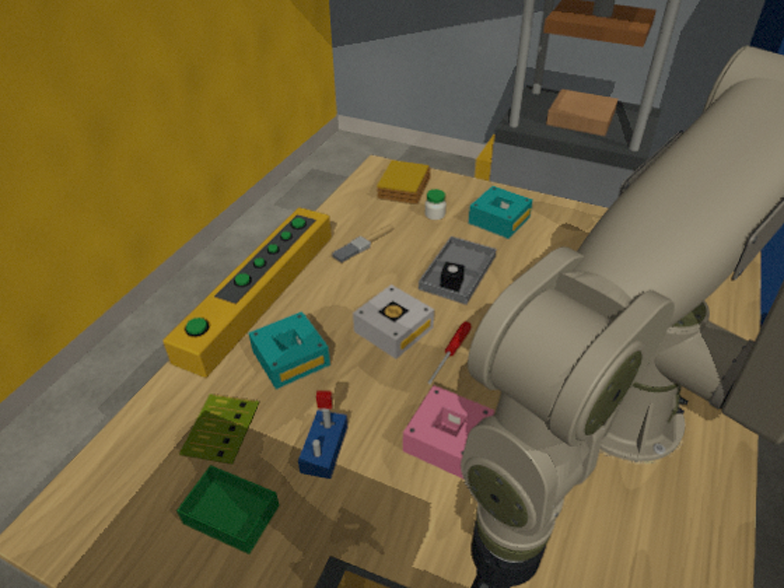

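View pics/topc.png

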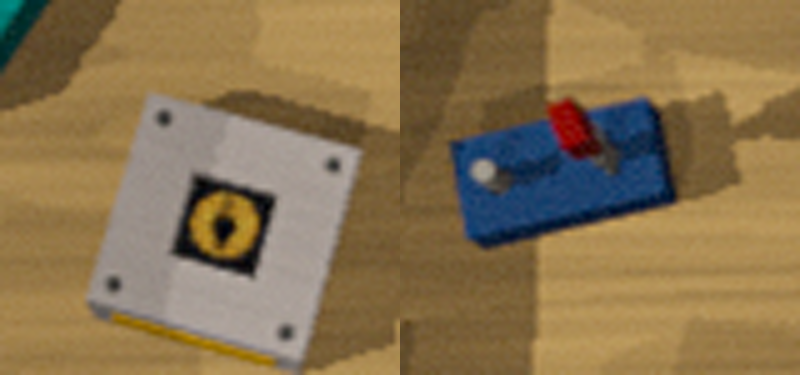

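View pics/sidec.png

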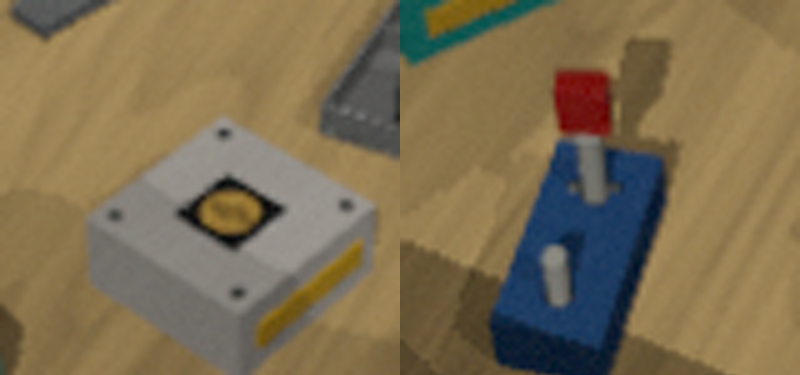

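The top view shows the aluminium fixture with the brass sleeve at about (285,210) px, the rod with its red grip at (165–175,212), and the tray's empty right pocket. The pink and teal blocks are look-alikes. Next I measure the poses from the point clouds.

```bash
cat >> h.py <<'E'
def cloud(p):
    h,wd=p["z_map"].shape; v,u=np.mgrid[:h,:wd]
    n=cv2.undistortPoints(np.stack([u,v],-1).reshape(-1,1,2).astype(float),K(p),np.array(p["D"],float))[:,0]
    d=np.c_[n,np.ones(len(n))]*p["z_map"].reshape(-1,1)
    return ((d-np.array(p["t"]))@np.array(p["R"])).reshape(h,wd,3)
def plane_mask_rect(p,mask,z):
    "minAreaRect of mask's pixel contour projected on plane z"
    c=max(cv2.findContours(mask.astype(np.uint8),cv2.RETR_EXTERNAL,cv2.CHAIN_APPROX_NONE)[0],key=cv2.contourArea)[:,0]
    P=np.array([w(p,a,b,z)[:2] for a,b in c])
    return cv2.minAreaRect((P*1000).astype(np.float32)),cv2.contourArea(c)
E
python3 - <<'E'
from h import *
for c in("top","side"):
    p=vision.read_camera(c); X=cloud(p); C=p["color"].astype(int); b,g,r=C[...,0],C[...,1],C[...,2]
    hsv=cv2.cvtColor(p["color"],cv2.COLOR_BGR2HSV).astype(int)
    x,y,z=X[...,0],X[...,1],X[...,2]
    near=lambda cx,cy,R:(abs(x-cx)<R)&(abs(y-cy)<R)
    # table z check
    m=near(.45,.1,.03); print(c,"table z",np.median(z[m]),z[m].std())
    m=near(.54,-.03,.11)&(z>.05)&(z<.08); print("fix top z",np.median(z[m]),m.sum(),plane_mask_rect(p,m,.06))
    mm=cv2.morphologyEx((m).astype(np.uint8),cv2.MORPH_OPEN,np.ones((3,3)));print(plane_mask_rect(p,mm,.06))
    bl=near(.54,-.03,.05)&(z>.03)&(hsv[...,2]<60); print("black",plane_mask_rect(p,bl,.06))
    br=near(.54,-.03,.05)&(z>.03)&(hsv[...,1]>110)&(hsv[...,2]>80); print("brass",plane_mask_rect(p,br,.059))
    blu=(hsv[...,0]>100)&(hsv[...,0]<125)&(hsv[...,1]>120)&near(.51,.33,.1)
    m=blu&(z>.034); print("stand top",np.median(z[m]),plane_mask_rect(p,m,.04))
    red=((hsv[...,0]<8)|(hsv[...,0]>172))&(hsv[...,1]>150)&near(.51,.29,.06); print("red",red.sum(),np.median(X[red],0),X[red].min(0),X[red].max(0))
    rt=red&(z>.139); print("red top",rt.sum(),X[rt].mean(0) if rt.sum() else 0)
    m=near(.46,-.28,.13)&(z>.02)&(z<.035); print("tray rim",np.median(z[m]),plane_mask_rect(p,m,.028))
    m=near(.46,-.34,.035); print("pocket floor z",np.median(z[m]))
E
```

```text
top table z 0.0010446455207015373 0.0027368663819408085
fix top z 0.06098814682351373 1908 (((530.64306640625, -25.599578857421875), (130.2501220703125, 131.96893310546875), 73.29654693603516), 1868.0)
(((530.64306640625, -25.599578857421875), (130.2501220703125, 131.96893310546875), 73.29654693603516), 1852.0)
black (((530.351806640625, -26.70635986328125), (47.875160217285156, 47.22782516479492), 72.70828247070312), 230.5)
brass (((531.2982788085938, -27.068538665771484), (37.92350387573242, 37.737693786621094), 43.573936462402344), 127.0)
stand top 0.04067862615836025 (((514.1793212890625, 324.86065673828125), (60.37019729614258, 117.91272735595703), 12.90682601928711), 611.0)
red 71 [0.51880166 0.29258673 0.13341563] [0.5073756  0.28280058 0.03817991] [0.54304952 0.32983958 0.13825757]
red top 0 0
tray rim 0.027870905110859934 (((466.93157958984375, -283.5567626953125), (210.21510314941406, 131.49900817871094), 88.0605239868164), 1591.0)
pocket floor z 0.00527817100230682
side table z -0.0018032756712021251 0.0020050240151866334
fix top z 0.05794663234452125 1246 (((528.624572753
[... 181 characters left out ...]
93981170654297), 1187.0)
black (((531.02392578125, -24.252410888671875), (47.40290069580078, 45.752655029296875), 72.67945098876953), 19.0)
brass (((532.1576538085938, -25.156774520874023), (34.84876251220703, 36.88584518432617), 24.39053726196289), 70.5)
stand top 0.03962480339990173 (((514.0309448242188, 329.05633544921875), (60.916107177734375, 122.7192153930664), 12.817391395568848), 727.5)
red 129 [0.52064499 0.30196181 0.12667474] [0.50630282 0.28852446 0.09905002] [0.53576936 0.31001915 0.13524032]
red top 0 0
tray rim 0.02433352144580814 (((464.6493225097656, -274.9507141113281), (220.5569610595703, 131.93716430664062), 88.17535400390625), 1350.5)
pocket floor z 0.0019131904719888759
```

```bash
cat >> h.py <<'E'
from scipy.optimize import minimize
def box(x,y,yaw,z0,z1,lx,ly):
    c,s=np.cos(yaw),np.sin(yaw)
    return np.array([[x+c*a*lx/2-s*b*ly/2,y+s*a*lx/2+c*b*ly/2,z] for a in(-1,1) for b in(-1,1) for z in(z0,z1)])
def sil(p,P,S=4):
    q=cv2.convexHull(((px(p,P)+.5)*S-.5).astype(np.float32))[:,0]
    m=np.zeros((420*S,560*S),np.uint8); cv2.fillConvexPoly(m,np.round(q*16).astype(np.int32),255,cv2.LINE_8,4)
    return cv2.resize(m,(560,420),interpolation=cv2.INTER_AREA)/255.
def fit(p,mask,x0,f):
    "f(params)->points; soft mask"
    r=minimize(lambda q:np.abs(sil(p,f(q))-mask).sum(),x0,method="Nelder-Mead",options=dict(initial_simplex=np.vstack([x0]+[np.array(x0)+np.eye(len(x0))[i]*[.006,.006,.12][i%3] for i in range(len(x0))]),xatol=1e-4,fatol=.05))
    return r.x,r.fun,mask.sum()
E
python3 - <<'E'
from h import *
for c in("top","side"):
    p=vision.read_camera(c); X=cloud(p)
    hsv=cv2.cvtColor(p["color"],cv2.COLOR_BGR2HSV).astype(int)
    x,y,z=X[...,0],X[...,1],X[...,2]
    near=lambda cx,cy,R:(abs(x-cx)<R)&(abs(y-cy)<R)
    H,S,V=[hsv[...,i] for i in range(3)]
    red=((H<8)|(H>172))&(S>130)&near(.51,.29,.05)&(z>.08)
    print(c,"grip",fit(p,red*1.,[.521,.296,.223],lambda q:box(*q,.0975,.1335,.028,.016)))
    print(" grip zfree",fit(p,red*1.,[.521,.296,.223,.1155],lambda q:box(*q[:3],q[3]-.018,q[3]+.018,.028,.016)))
    blu=(H>100)&(H<125)&(S>120)&near(.51,.33,.1)
    ob=red|(near(.51,.33,.1)&(z>.045))
    blu2=cv2.morphologyEx(blu.astype(np.uint8),cv2.MORPH_CLOSE,np.ones((9,9)))
    print(" stand",fit(p,blu2*1.,[.514,.327,.223],lambda q:box(*q,0,.04,.06,.12)))
    fx=near(.53,-.025,.12)&(z>.008)
    fx=cv2.morphologyEx(fx.astype(np.uint8),cv2.MORPH_OPEN,np.ones((3,3)))
    fx=cv2.morphologyEx(fx,cv2.MORPH_CLOSE,np.ones((5,5)))
    n,l,st,ce=cv2.connectedComponentsWithStats(fx);k=1+np.argmax(st[1:,4]);
    print(" fixture",fit(p,(l==k)*1.,[.531,-.026,-.297],lambda q:box(*q,0,.06,.13,.13)))
    tr=near(.466,-.28,.14)&(z>.006); tr=cv2.morphologyEx(tr.astype(np.uint8),cv2.MORPH_CLOSE,np.ones((25,25)))
    print(" tray",fit(p,tr*1.,[.466,-.28,-.03],lambda q:box(*q,0,.028,.13,.21)))
E
```

```text
top grip (array([0.52079567, 0.2954518 , 0.6176733 ]), np.float64(23.44705882352941), np.float64(72.0))
 grip zfree (array([0.52277582, 0.29756888, 0.61606803, 0.10854035]), np.float64(22.129411764705882), np.float64(72.0))
 stand (array([0.51610466, 0.32665912, 0.20759302]), np.float64(122.02745098039215), np.float64(854.0))
 fixture (array([ 0.5318365 , -0.0255443 , -0.29389426]), np.float64(51.42745098039216), np.float64(2065.0))
 tray (array([ 0.40392868, -0.25876799, -0.03754837]), np.float64(4646.7764705882355), np.float64(7922.0))
side grip (array([0.52264265, 0.29719632, 0.59283969]), np.float64(28.827450980392154), np.float64(132.0))
 grip zfree (array([0.52398204, 0.29572714, 0.60269248, 0.11330136]), np.float64(28.701960784313723), np.float64(132.0))
 stand (array([0.51714368, 0.32636182, 0.2545736 ]), np.float64(101.4627450980392), np.float64(1099.0))
 fixture (array([ 0.53349279, -0.03126114, -0.28320478]), np.float64(142.521568627451), np.float64(1782.0))
 tray (array([ 0.46755104, -0.28500104, -0.03122966]), np.float64(97.22745098039215), np.float64(1600.0))
```

Both cameras agree: the rod is at about (0.522, 0.296) with yaw about 0.6 rad, and the fixture is at about (0.532, -0.027) with yaw about -0.29. I start the approach while keeping high.

>>> send_rows:
  moves:
    - [-1,0.05,-0.033,0,0,0,10]
    - [-1,0.05,-0.033,0,0,0,10]
    - [-1,0.05,-0.033,0,0,0,10]
    - [-1,0.05,-0.033,0,0,0,10]
    - [-1,0.05,-0.033,0,0,0,7]
  grip_force: 40

```text
clock: 2.33
tcp_pos: [0.369, 0.4016, 0.2323]
orientation: [3.14, 0.002, -2.546]
ft_force: [0.2, 0.2, -0.1]
width: 0.0853
```

Run:
```python
from h import *
out=[]
p=vision.read_camera("top");q=vision.read_camera("side")
for p,c in((p,(.5315,-.0258)),(q,(.532,-.025))):
    N=380; g=np.linspace(.032,-.032,N)  # rows: +x up ; cols: +y left
    P=np.array([[c[0]+a,c[1]+b,.059] for a in g for b in g]); uv=px(p,P).reshape(N,N,2).astype(np.float32)
    im=cv2.remap(p["color"],uv[...,0],uv[...,1],cv2.INTER_CUBIC); im=cv2.convertScaleAbs(im,alpha=1.6); out.append(im)
cv2.imwrite("pics/mouth.png",cv2.hconcat(out))
```

```text
(no output)
```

View pics/mouth.png

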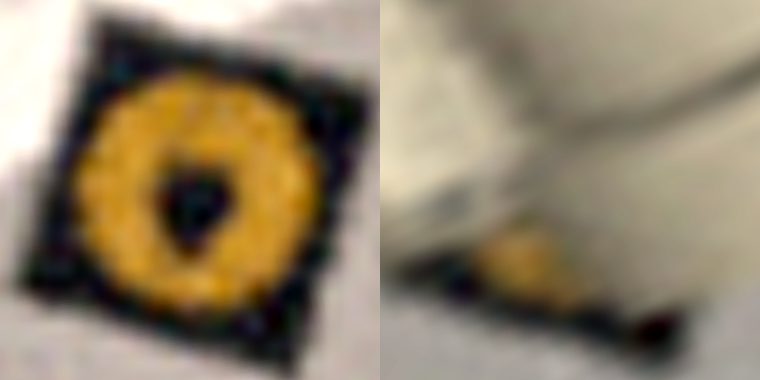

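The rectified top view shows the brass sleeve, with its bore slightly extended along the image vertical, so the slots lie roughly along world x. The side view is hidden by the arm. I continue to the rod.

>>> send_rows:
  moves:
    - [-1,0.05,-0.035,0,0,0,0]
    - [-1,0.05,-0.035,0,0,0,0]
    - [-1,0.05,-0.033,0,0,0,0]
    - [-1,0,0,0,0,0,0]

```text
clock: 2.92
tcp_pos: [0.5226, 0.2968, 0.232]
orientation: [3.14, 0.004, -2.558]
ft_force: [-0.6, -0.2, -0.0]
width: 0.0855
```

Run:
```python
from h import *
print(monitor.observe()["tcp_pos"],monitor.observe()["orientation"])
p=vision.read_camera("side"); cv2.imwrite("pics/s1.png",cv2.resize(p["color"][170:370,120:390],(756,560),interpolation=cv2.INTER_CUBIC))
A=[vision.read_camera("top") for i in range(4)]; im=np.mean([a["color"] for a in A],0); p=A[0]
c=(.5315,-.0258);N=400; g=np.linspace(.025,-.025,N)
P=np.array([[c[0]+a,c[1]+b,.059] for a in g for b in g]); uv=px(p,P).reshape(N,N,2).astype(np.float32)
i2=cv2.remap(im.astype(np.float32),uv[...,0],uv[...,1],cv2.INTER_CUBIC)
cv2.imwrite("pics/mouth2.png",cv2.hconcat([np.clip(i2*1.5,0,255).astype(np.uint8),cv2.cvtColor(np.clip((i2[...,2]-20)*2,0,255).astype(np.uint8),cv2.COLOR_GRAY2BGR)]))
```

```text
[0.5226115  0.29677877 0.23195637] [ 3.14037452  0.00362806 -2.55815661]
```

View pics/s1.png

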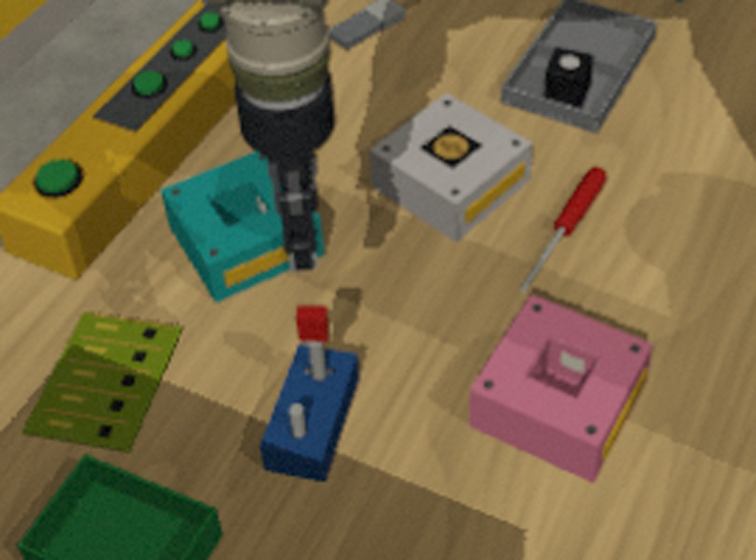

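View pics/mouth2.png

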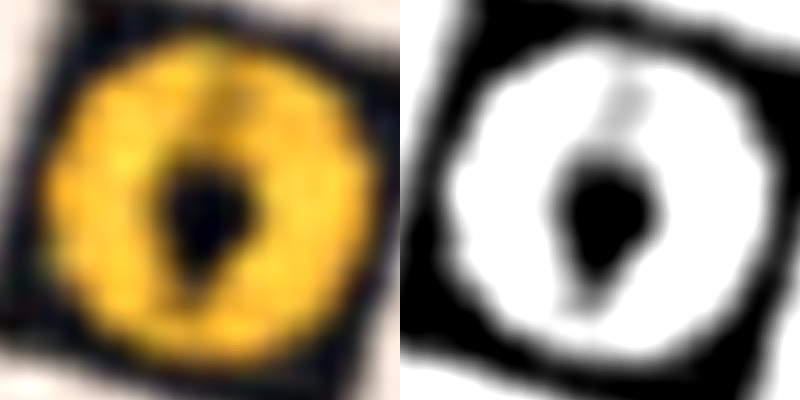

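The averaged view shows the slots clearly, upper at (230,95) and lower at (180,310), which puts the slot direction at yaw about -0.23 rad. I descend onto the grip.

>>> send_rows:
  moves:
    - [-1,-0.0005,-0.0005,-0.05,0,0,0]
    - [-1,0,0,-0.04,0,0,0]
    - [-1,0,0,-0.014,0,0,0]
    - [-1,0,0,0,0,0,0]

```text
clock: 3.68
tcp_pos: [0.5144, 0.3043, 0.1296]
orientation: [3.14, 0.008, -2.543]
ft_force: [0.9, 0.3, -0.2]
width: 0.0857
```

Run:
```python
from h import *
print(monitor.observe()["tcp_pos"],monitor.observe()["orientation"])
o=[]
for c,(u,v) in(("side",(232,285)),("top",(170,205))):
    p=vision.read_camera(c); o.append(cv2.resize(p["color"][v-40:v+40,u-28:u+27],(385,560),interpolation=cv2.INTER_CUBIC))
cv2.imwrite("pics/g1.png",cv2.hconcat(o))
```

```text
[0.51441171 0.30433333 0.12956327] [ 3.14006178  0.0079791  -2.54273946]
```

View pics/g1.png

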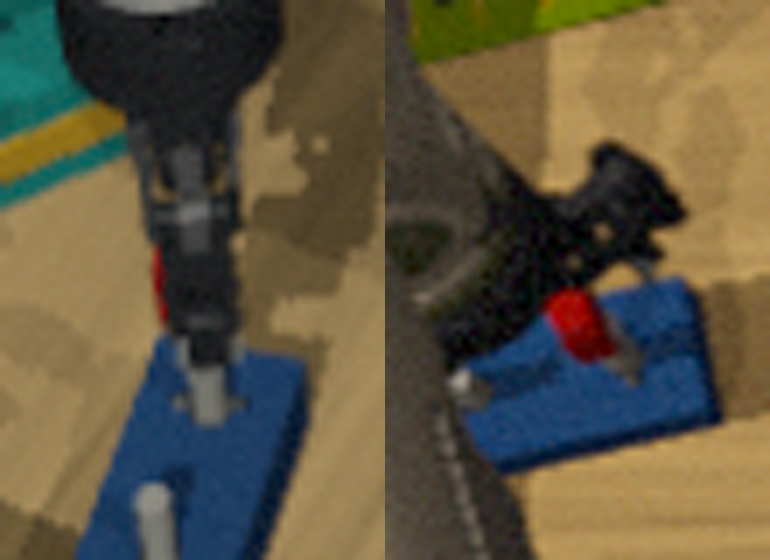

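The TCP drifted about 8 mm sideways in the fast descent. I correct that before going lower.

>>> send_rows:
  moves:
    - [-1,0.0075,-0.008,0,0,0,-0.3]
    - [-1,0,0,0,0,0,0]

```text
clock: 4.03
tcp_pos: [0.5256, 0.2968, 0.1342]
orientation: [-3.141, 0.016, -2.549]
ft_force: [0.7, 0.3, -0.1]
width: 0.0855
```

Run:
```python
from h import *
s=monitor.observe(); print(s["tcp_pos"],s["orientation"],s["joint_velocities"],s["joints"])
```

```text
[0.52564183 0.2968403  0.13415743] [-3.14118551  0.01594307 -2.54854222] [ 0.01060379 -0.01040413  0.00842295  0.00899925  0.00645516  0.00035844] [ 0.37966872  0.39892882 -0.07363022  1.08256952  0.00297815 -0.21335514]
```

```bash
cat >> h.py <<'E'
from scipy.spatial.transform import Rotation as Ro
def need(xyz,psi):
    "shift (mm) & rotvec (deg) to tool-down pose with rod yaw psi"
    s=monitor.observe()
    R=Ro.from_euler("xyz",s["orientation"]); T=Ro.from_euler("xyz",[np.pi,0,psi+np.pi])
    d=(np.array(xyz)-s["tcp_pos"])*1000
    return "t=%.2f d_mm=%s rot=%s f=%s m=%s tcp=%s w=%.4f"%(s["clock"],np.round(d,1),np.round(np.degrees((T*R.inv()).as_rotvec()),2),np.round(s["ft_force"],1),np.round(s["torque"],2),np.round(s["tcp_pos"],4),s["width"])
E
python3 -c "
from h import *
print(need([.5217,.2963,.126],.6))"
```

```text
t=4.03 d_mm=[-3.9 -0.5 -8.2] rot=[-0.49  0.77  0.4 ] f=[ 0.7  0.3 -0.1] m=[ 0.02 -0.03  0.03] tcp=[0.5256 0.2968 0.1342] w=0.0855
```

>>> send_rows:
  moves:
    - [-1,-0.004,-0.0005,-0.008,-0.5,0.8,0.3]
    - [-1,0,0,0,0,0,0]
    - [-1,0,0,0,0,0,0]

```text
clock: 4.4
tcp_pos: [0.5221, 0.296, 0.1264]
orientation: [3.141, -0.0, -2.544]
ft_force: [0.7, 0.4, -0.1]
width: 0.0855
```

```bash
python3 -c "
from h import *
print(need([.5217,.2963,.126],.6))"
```

```text
t=4.40 d_mm=[-0.4  0.3 -0.4] rot=[ 0.01 -0.03  0.14] f=[ 0.7  0.4 -0.1] m=[ 0.01  0.05 -0.05] tcp=[0.5221 0.296  0.1264] w=0.0855
```

>>> send_rows:
  moves:
    - [0.3,0,0,0,0,0,0]
    - [1,0,0,0,0,0,0]
    - [1,0,0,0,0,0,0]
    - [1,0,0,0,0,0,0]
    - [1,0,0,0,0,0,0]
  grip_force: 50

```text
clock: 5.03
tcp_pos: [0.5221, 0.2962, 0.1266]
orientation: [3.141, -0.0, -2.544]
ft_force: [-0.5, 0.3, -0.2]
width: 0.0142
```

Run:
```python
from h import *
print(need([.5217,.2963,.126],.6))
o=[]
for c,(u,v) in(("side",(232,285)),("top",(170,205))):
    p=vision.read_camera(c); o.append(cv2.resize(p["color"][v-40:v+40,u-28:u+27],(385,560),interpolation=cv2.INTER_CUBIC))
cv2.imwrite("pics/g2.png",cv2.hconcat(o))
```

```text
t=5.03 d_mm=[-0.4  0.1 -0.6] rot=[ 0.   -0.01  0.12] f=[-0.5  0.3 -0.2] m=[-0.02  0.01 -0.04] tcp=[0.5221 0.2962 0.1266] w=0.0142
```

View pics/g2.png

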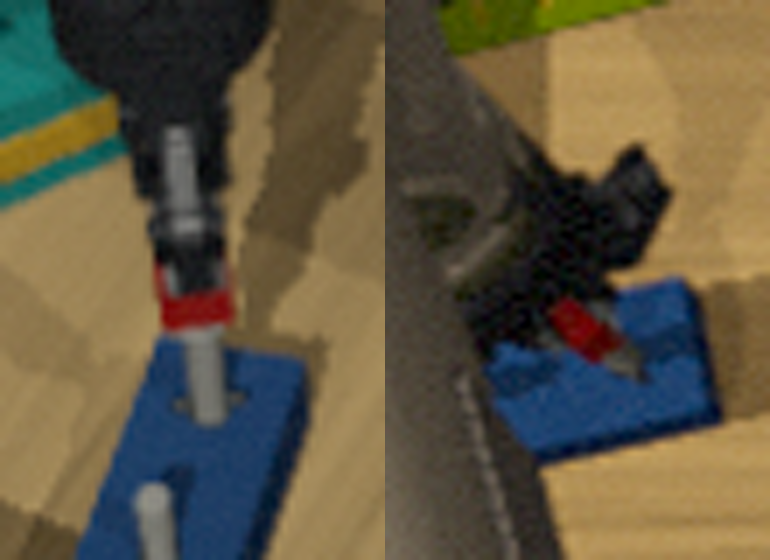

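The grip block is between the pads (width 14 mm) and the rod is still upright. I lift it.

>>> send_rows:
  moves:
    - [1,0,0,0.01,0,0,0]
    - [1,0,0,0.015,0,0,0]
    - [1,0,0,0.02,0,0,0]
    - [1,0,0,0.02,0,0,0]
    - [1,0,0,0,0,0,0]
  grip_force: 60

```text
clock: 5.75
tcp_pos: [0.522, 0.2962, 0.1966]
orientation: [-3.142, 0.001, -2.544]
ft_force: [-0.3, -0.6, -0.4]
width: 0.0138
```

Run:
```python
from h import *
print(need([.5217,.2963,.19],.6))
o=[]
for c,(u,v) in(("side",(232,265)),("top",(170,205))):
    p=vision.read_camera(c); o.append(cv2.resize(p["color"][v-40:v+40,u-28:u+27],(385,560),interpolation=cv2.INTER_CUBIC))
cv2.imwrite("pics/g3.png",cv2.hconcat(o))
```

```text
t=5.75 d_mm=[-0.3  0.1 -6.6] rot=[-0.02  0.04  0.12] f=[-0.3 -0.6 -0.4] m=[-0.06  0.02 -0.01] tcp=[0.522  0.2962 0.1966] w=0.0138
```

View pics/g3.png

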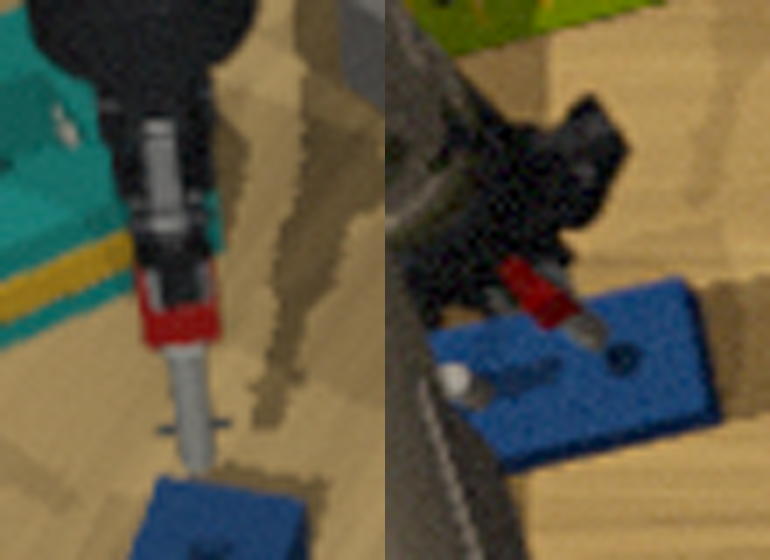

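The rod is lifted and clear, hanging straight with its pin visible. I carry it to the fixture, turning to the slot direction on the way.

>>> send_rows:
  moves:
    - [1,0,-0.02,0.015,0,0,-6]
    - [1,0.001,-0.045,0.005,0,0,-8]
    - [1,0.001,-0.05,0,0,0,-8]
    - [1,0.001,-0.05,0,0,0,-8]
    - [1,0.001,-0.05,0,0,0,-8]

```text
clock: 6.48
tcp_pos: [0.5216, 0.078, 0.2092]
orientation: [3.14, -0.01, 3.063]
ft_force: [0.6, 0.5, -1.4]
width: 0.0136
```

Run:
```python
from h import *
print(need([.531,-.026,.200],-.23))
```

```text
t=6.47 d_mm=[   9.4 -104.    -9.2] rot=[-0.17 -0.57 -8.67] f=[ 0.6  0.5 -1.4] m=[ 0.   -0.04  0.03] tcp=[0.5216 0.078  0.2092] w=0.0136
```

>>> send_rows:
  moves:
    - [1,0.003,-0.045,0,0,-0.3,-5]
    - [1,0.003,-0.04,0,0,0,-3]
    - [1,0.002,-0.015,-0.003,0,0,0]
    - [1,0,0,0,0,0,0]

```text
clock: 6.98
tcp_pos: [0.5271, -0.0277, 0.2022]
orientation: [3.14, -0.011, 2.913]
ft_force: [0.3, 1.0, -0.6]
width: 0.0141
```

Run:
```python
from h import *
print(need([.531,-.026,.190],-.23))
```

```text
t=6.97 d_mm=[  3.9   1.7 -12.2] rot=[-0.25 -0.6  -0.07] f=[ 0.3  1.  -0.6] m=[0.04 0.02 0.03] tcp=[ 0.5271 -0.0277  0.2022] w=0.0141
```

>>> send_rows:
  moves:
    - [1,0.004,0.0017,-0.01,-0.3,-0.6,0]
    - [1,0,0,0,0,0,0]
    - [1,0,0,0,0,0,0]

```text
clock: 7.35
tcp_pos: [0.5307, -0.0225, 0.1906]
orientation: [3.142, -0.001, 2.918]
ft_force: [0.1, -0.2, -1.2]
width: 0.0138
```

Run:
```python
from h import *
print(need([.531,-.026,.190],-.23))
o=[]
for c in("side","top"):
    p=vision.read_camera(c); u,v=px(p,[.531,-.026,.09])[0].astype(int); print(c,u,v)
    o.append(cv2.resize(p["color"][v-40:v+40,u-28:u+27],(385,560),interpolation=cv2.INTER_CUBIC))
cv2.imwrite("pics/h1.png",cv2.hconcat(o))
```

```text
t=7.35 d_mm=[ 0.3 -3.5 -0.6] rot=[-0.02 -0.07 -0.36] f=[ 0.1 -0.2 -1.2] m=[ 0.05 -0.02  0.03] tcp=[ 0.5307 -0.0225  0.1906] w=0.0138
side 280 214
top 284 207
```

View pics/h1.png

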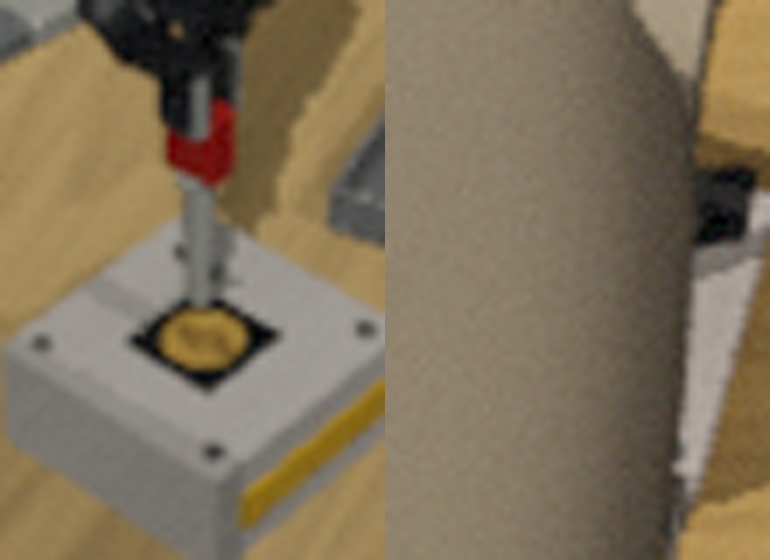

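The side view shows the rod tip hanging above and just behind the brass sleeve. The top view is blocked by the arm. I recentre, lower a little and check the alignment.

>>> send_rows:
  moves:
    - [1,0.0003,-0.0033,-0.01,0,0,-0.3]
    - [1,0,0,0,0,0,0]
    - [1,0,0,0,0,0,0]

```text
clock: 7.82
tcp_pos: [0.5311, -0.026, 0.1802]
orientation: [-3.142, -0.001, 2.912]
ft_force: [0.8, -0.9, -0.6]
width: 0.014
```

```bash
cat >> h.py <<'E'
def look(name,X=(.531,-.026,.09),hx=32,hy=24,s=12,axis=True):
    "side picture zoom, with predicted rod outline drawn on right copy"
    p=vision.read_camera("side"); st=monitor.observe(); u,v=px(p,X)[0].astype(int)
    c=p["color"][v-hy:v+hy,u-hx:u+hx]; z=cv2.resize(c,None,fx=s,fy=s,interpolation=cv2.INTER_CUBIC)
    R=Ro.from_euler("xyz",st["orientation"]).as_matrix(); t=np.array(st["tcp_pos"])
    def pt(a,b,h): # tool x, tool y, distance ahead of tcp
        return t+R@np.array([a,b,h])
    G=.011
    for (a,b) in [(pt(0,0,G-.018),pt(0,0,G+.094)),(pt(-.0145,0,G+.072),pt(.0145,0,G+.072))]:
        q=((px(p,[a,b])-[u-hx,v-hy]+.5)*s-.5).astype(int); cv2.line(z,q[0].tolist(),q[1].tolist(),(255,0,255),1)
    for X2 in [(.531,-.0257,.059)]:
        th=np.linspace(0,6.28,40); q=((px(p,[[X2[0]+.0085*np.cos(k),X2[1]+.0085*np.sin(k),X2[2]] for k in th])-[u-hx,v-hy]+.5)*s-.5).astype(int)
        cv2.polylines(z,[q],True,(255,255,0),1)
    cv2.imwrite(name,z)
E
python3 - <<'E'
from h import *
print(need([.531,-.0257,.180],-.23))
look("pics/h2.png")
E
```

```text
t=7.83 d_mm=[-0.1  0.3 -0.2] rot=[-0.01 -0.04 -0.04] f=[ 0.8 -0.9 -0.6] m=[0.05 0.01 0.  ] tcp=[ 0.5311 -0.026   0.1802] w=0.0140
```

View pics/h2.png

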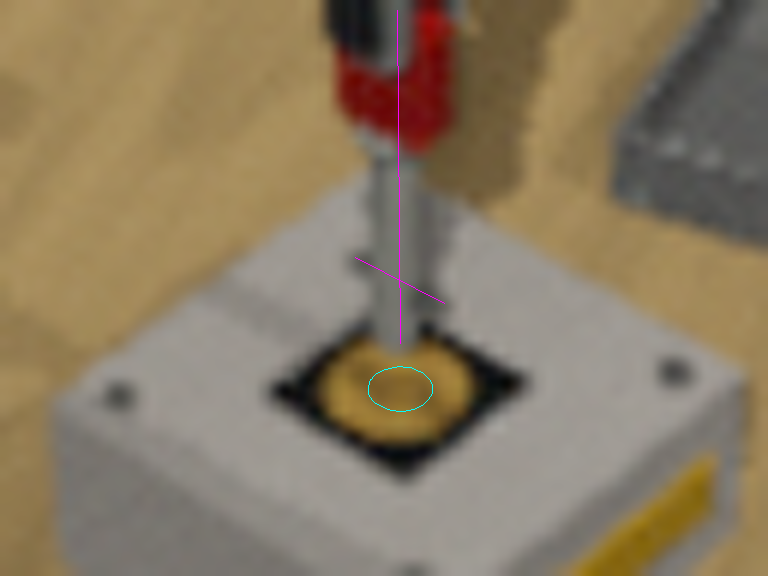

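The predicted axis (column 400) and the observed shank (about 396) both sit over the sleeve centre (about 398), within 0.6 mm. I lower gently into the bore.

>>> send_rows:
  moves:
    - [1,-0.0003,0.0002,-0.01,0,0,0]
    - [1,0,0,0,0,0,0]
    - [1,0,0,-0.006,0,0,0]
    - [1,0,0,0,0,0,0]

```text
clock: 8.38
tcp_pos: [0.5306, -0.0259, 0.163]
orientation: [-3.142, -0.001, 2.912]
ft_force: [0.2, 0.6, -0.2]
width: 0.0137
```

Run:
```python
from h import *
print(need([.531,-.0257,.160],-.23))
```

```text
t=8.38 d_mm=[ 0.4  0.2 -3. ] rot=[-0.01 -0.06 -0.03] f=[ 0.2  0.6 -0.2] m=[ 0.01  0.02 -0.02] tcp=[ 0.5306 -0.0259  0.163 ] w=0.0137
```

>>> send_rows:
  moves:
    - [1,0.0003,0,-0.006,0,0,0]
    - [1,0,0,0,0,0,0]
    - [1,0,0,-0.005,0,0,0]
    - [1,0,0,0,0,0,0]

```text
clock: 8.88
tcp_pos: [0.531, -0.0259, 0.1513]
orientation: [-3.142, -0.001, 2.912]
ft_force: [-0.2, -0.2, -1.0]
width: 0.0136
```

Run:
```python
from h import *
print(need([.531,-.0257,.150],-.23))
look("pics/h3.png")
```

```text
t=8.88 d_mm=[-0.   0.2 -1.3] rot=[-0.01 -0.05 -0.03] f=[-0.2 -0.2 -1. ] m=[-0.06  0.03  0.01] tcp=[ 0.531  -0.0259  0.1513] w=0.0136
```

View pics/h3.png

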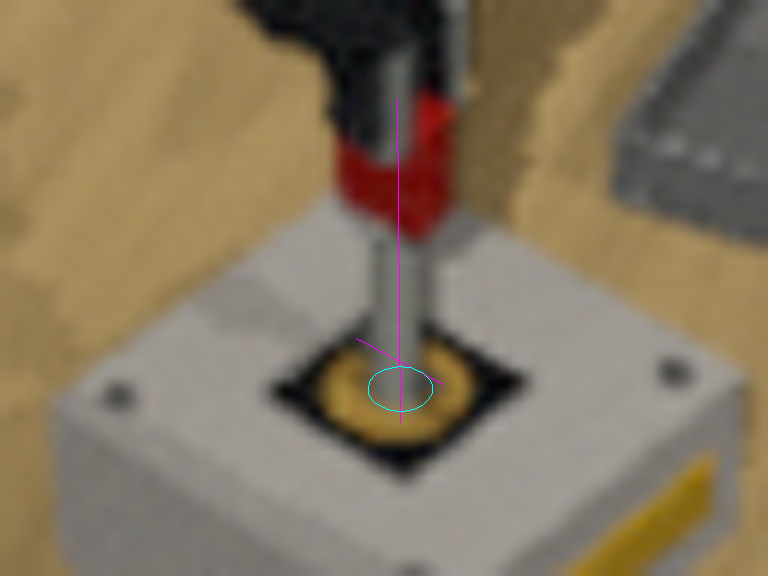

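The tip is about 13 mm into the bore with no side force. I feel for the slots now with small steps.

>>> send_rows:
  moves:
    - [1,0,0,-0.004,0,0,0]
    - [1,0,0,0,0,0,0]
    - [1,0,0,-0.002,0,0,0]
    - [1,0,0,0,0,0,0]

```text
clock: 9.43
tcp_pos: [0.5315, -0.026, 0.1454]
orientation: [3.142, 0.0, 2.912]
ft_force: [0.3, 0.7, -1.1]
width: 0.0138
```

>>> send_rows:
  moves:
    - [1,0,0,-0.002,0,0,0]
    - [1,0,0,0,0,0,0]

```text
clock: 9.68
tcp_pos: [0.5315, -0.026, 0.1433]
orientation: [-3.142, 0.0, 2.912]
ft_force: [-0.3, 0.1, -0.3]
width: 0.0137
```

Run:
```python
from h import *
print(need([.531,-.0257,.1445],-.23))
```

```text
t=9.68 d_mm=[-0.5  0.3  1.2] rot=[ 0.    0.02 -0.03] f=[-0.3  0.1 -0.3] m=[-0.02  0.    0.03] tcp=[ 0.5315 -0.026   0.1433] w=0.0137
```

>>> send_rows:
  moves:
    - [1,-0.0003,0.0002,-0.002,0,0,0]
    - [1,0,0,0,0,0,0]

```text
clock: 9.93
tcp_pos: [0.5312, -0.0258, 0.1412]
orientation: [-3.142, 0.0, 2.912]
ft_force: [-0.4, -0.1, -1.5]
width: 0.0137
```

>>> send_rows:
  moves:
    - [1,0,0,-0.002,0,0,0]
    - [1,0,0,0,0,0,0]

```text
clock: 10.18
tcp_pos: [0.5312, -0.0258, 0.1391]
orientation: [-3.142, 0.0, 2.912]
ft_force: [-0.1, -0.2, -0.9]
width: 0.0141
```

The pin is about 5 mm past the flat with no force, so it has entered the slots. I go on down to the landing.

>>> send_rows:
  moves:
    - [1,0,0,-0.002,0,0,0]
    - [1,0,0,0,0,0,0]
    - [1,0,0,-0.002,0,0,0]
    - [1,0,0,0,0,0,0]

```text
clock: 10.68
tcp_pos: [0.5312, -0.0258, 0.1348]
orientation: [3.142, 0.0, 2.912]
ft_force: [-0.4, 0.5, -1.2]
width: 0.0135
```

>>> send_rows:
  moves:
    - [1,0,0,-0.0015,0,0,0]
    - [1,0,0,0,0,0,0]

```text
clock: 10.92
tcp_pos: [0.5312, -0.0258, 0.1332]
orientation: [-3.142, 0.0, 2.912]
ft_force: [0.0, -0.1, 0.4]
width: 0.0137
```

Run:
```python
from h import *
print(need([.531,-.0257,.1315],-.23))
look("pics/h4.png")
```

```text
t=10.93 d_mm=[-0.2  0.1 -1.7] rot=[ 0.01  0.02 -0.03] f=[ 0.  -0.1  0.4] m=[ 0.    0.02 -0.07] tcp=[ 0.5312 -0.0258  0.1332] w=0.0137
```

View pics/h4.png

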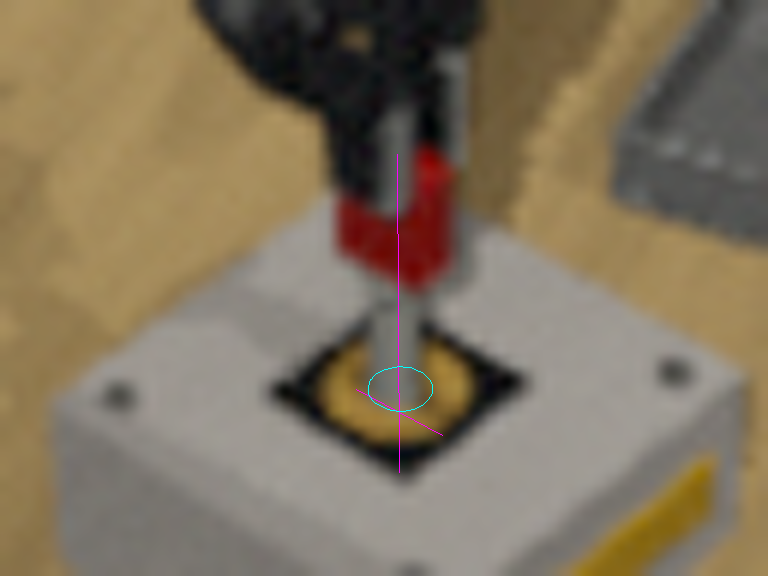

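The pin has disappeared into the sleeve. I step 1 mm at a time to feel the landing.

>>> send_rows:
  moves:
    - [1,0,0,-0.001,0,0,0]
    - [1,0,0,0,0,0,0]

```text
clock: 11.22
tcp_pos: [0.5313, -0.0258, 0.1323]
orientation: [-3.142, 0.001, 2.912]
ft_force: [0.0, -0.5, -0.7]
width: 0.0138
```

>>> send_rows:
  moves:
    - [1,0,0,-0.001,0,0,0]
    - [1,0,0,0,0,0,0]

```text
clock: 11.48
tcp_pos: [0.5316, -0.0259, 0.1315]
orientation: [3.142, 0.001, 2.912]
ft_force: [0.1, -0.9, -0.1]
width: 0.0141
```

>>> send_rows:
  moves:
    - [1,-0.0002,0,-0.001,0,0,0]
    - [1,0,0,0,0,0,0]

```text
clock: 11.72
tcp_pos: [0.5318, -0.0259, 0.1315]
orientation: [3.142, 0.003, 2.912]
ft_force: [-0.4, 0.4, 0.5]
width: 0.0138
```

>>> send_rows:
  moves:
    - [1,0,0,-0.001,0,0,0]
    - [1,0,0,0,0,0,0]

```text
clock: 11.98
tcp_pos: [0.5321, -0.0259, 0.1314]
orientation: [3.142, 0.004, 2.912]
ft_force: [-1.0, 0.1, 1.7]
width: 0.0142
```

The landing was felt at TCP z 0.1315, as predicted, with under 2 N. Now I turn clockwise gently, feeding down slightly.

>>> send_rows:
  moves:
    - [1,-0.0005,0,0.0002,0,0,-4]
    - [1,0,0,-0.0003,0,0,-5]
    - [1,0,0,-0.0003,0,0,-5]
    - [1,0,0,-0.0002,0,0,-5]
    - [1,0,0,0,0,0,0]

```text
clock: 12.6
tcp_pos: [0.5322, -0.0253, 0.1313]
orientation: [3.139, 0.005, 2.572]
ft_force: [-1.7, 0.2, 2.1]
width: 0.0138
```

Run:
```python
from h import *
print(need([.5313,-.0258,.1308],-1.43))
```

```text
t=12.60 d_mm=[-0.9 -0.5 -0.5] rot=[  0.17   0.26 -49.28] f=[-1.7  0.2  2.1] m=[0.13 0.22 0.02] tcp=[ 0.5322 -0.0253  0.1313] w=0.0138
```

>>> send_rows:
  moves:
    - [1,-0.0008,-0.0003,0,0.15,0.25,-4]
    - [1,0,0,-0.0003,0,0,-5]
    - [1,0,0,-0.0003,0,0,-5]
    - [1,0,0,-0.0002,0,0,-5]
    - [1,0,0,0,0,0,0]

```text
clock: 13.22
tcp_pos: [0.532, -0.0249, 0.1308]
orientation: [3.138, -0.0, 2.24]
ft_force: [-0.1, 1.2, 3.2]
width: 0.014
```

Run:
```python
from h import *
print(need([.5313,-.0258,.1300],-1.43))
```

```text
t=13.22 d_mm=[-0.7 -0.9 -0.8] rot=[ -0.1    0.2  -30.28] f=[-0.1  1.2  3.2] m=[0.12 0.29 0.04] tcp=[ 0.532  -0.0249  0.1308] w=0.0140
```

>>> send_rows:
  moves:
    - [1,-0.0005,-0.0006,0,0,0.2,-4]
    - [1,0,0,-0.0004,0,0,-5]
    - [1,0,0,-0.0004,0,0,-5]
    - [1,0,0,-0.0004,0,0,-4]
    - [1,0,0,0,0,0,0]

```text
clock: 13.85
tcp_pos: [0.5326, -0.0252, 0.1299]
orientation: [3.138, -0.002, 1.931]
ft_force: [-1.5, 0.3, 2.7]
width: 0.0138
```

Run:
```python
from h import *
print(need([.5313,-.0258,.1292],-1.43))
```

```text
t=13.85 d_mm=[-1.3 -0.6 -0.7] rot=[ -0.16   0.17 -12.57] f=[-1.5  0.3  2.7] m=[0.13 0.35 0.03] tcp=[ 0.5326 -0.0252  0.1299] w=0.0138
```

>>> send_rows:
  moves:
    - [1,-0.001,-0.0003,0,-0.1,0.2,-4]
    - [1,0,0,-0.0003,0,0,-4]
    - [1,0,0,-0.0003,0,0,-4]
    - [1,0,0,-0.0002,0,0,-2]
    - [1,0,0,0,0,0,0]

```text
clock: 14.48
tcp_pos: [0.532, -0.0259, 0.1293]
orientation: [3.141, -0.001, 1.694]
ft_force: [-1.3, 0.7, 3.9]
width: 0.0137
```

Run:
```python
from h import *
print(need([.5313,-.0258,.1290],-1.43))
look("pics/h5.png")
```

```text
t=14.47 d_mm=[-0.7  0.1 -0.3] rot=[-0.04  0.01  1.  ] f=[-1.3  0.7  3.9] m=[0.13 0.35 0.1 ] tcp=[ 0.532  -0.0259  0.1293] w=0.0137
```

View pics/h5.png

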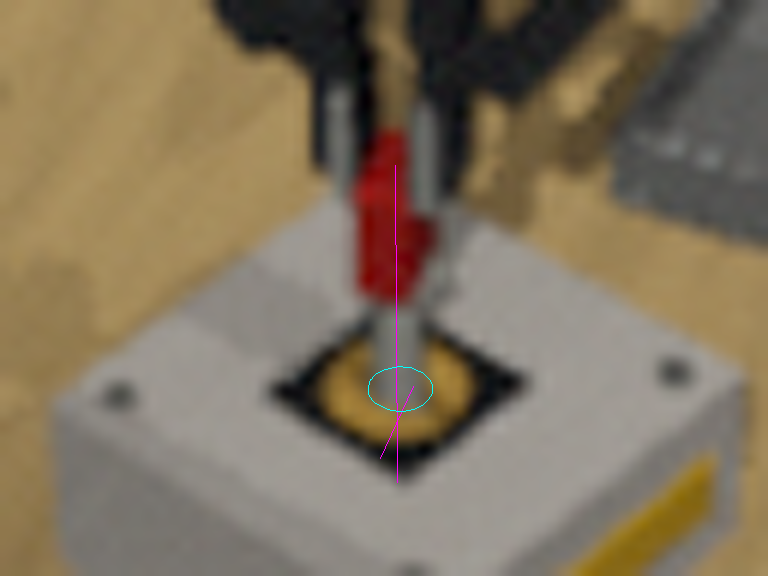

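The stop was felt (0.10 N m) after 1.22 rad, at the expected home height. I raise the grip force and start drawing slowly.

>>> send_rows:
  moves:
    - [1,-0.0005,0,0.0005,0,0,0.3]
    - [1,0,0,0.001,0,0,0]
    - [1,0,0,0.002,0,0,0]
    - [1,0,0,0.002,0,0,0]
  grip_force: 90

```text
clock: 15.02
tcp_pos: [0.5301, -0.0257, 0.1307]
orientation: [-3.137, -0.002, 1.702]
ft_force: [3.6, -1.2, -17.2]
width: 0.0129
```

Run:
```python
from h import *
print(need([.5316,-.0258,.1290],-1.43))
```

```text
t=15.03 d_mm=[ 1.5 -0.1 -1.7] rot=[-0.1  -0.29  0.55] f=[  3.6  -1.2 -17.2] m=[-0.12 -1.07  0.07] tcp=[ 0.5301 -0.0257  0.1307] w=0.0129
```

>>> send_rows:
  moves:
    - [1,0.0012,0,0.002,-0.1,-0.3,0]
    - [1,0.0002,0,0.002,0,0,0]
    - [1,0,0,0.002,0,0,0]

```text
clock: 15.4
tcp_pos: [0.5292, -0.0253, 0.1328]
orientation: [-3.135, -0.002, 1.702]
ft_force: [4.2, -0.7, -22.6]
width: 0.0128
```

Run:
```python
from h import *
print(need([.5316,-.0258,.1290],-1.43))
```

```text
t=15.40 d_mm=[ 2.4 -0.5 -3.8] rot=[-0.07 -0.38  0.55] f=[  4.2  -0.7 -22.6] m=[-0.14 -1.32  0.06] tcp=[ 0.5292 -0.0253  0.1328] w=0.0128
```

Run:
```python
from h import *
print(need([.5316,-.0258,.1290],-1.43))
look("pics/h6.png")
```

```text
t=15.40 d_mm=[ 2.4 -0.5 -3.8] rot=[-0.07 -0.38  0.55] f=[  4.2  -0.7 -22.6] m=[-0.14 -1.32  0.06] tcp=[ 0.5292 -0.0253  0.1328] w=0.0128
```

View pics/h6.png

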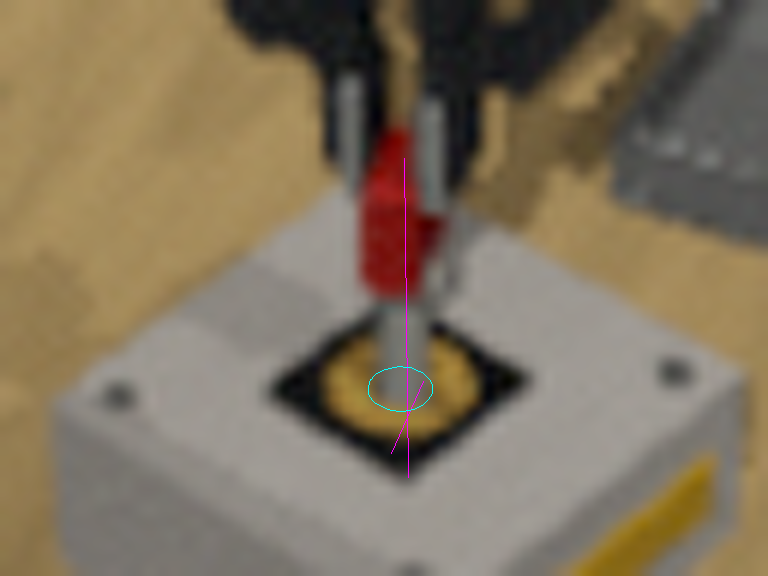

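The plug has started to move (1–2 mm), but load deflection pulls the tool about 2 mm towards the base. I cancel that before drawing on.

>>> send_rows:
  moves:
    - [1,0.0025,-0.0004,0,0,-0.3,0]
    - [1,0.001,0,0,0,0,0]

```text
clock: 15.7
tcp_pos: [0.5311, -0.0255, 0.1328]
orientation: [-3.137, -0.002, 1.702]
ft_force: [-0.2, 1.2, -14.6]
width: 0.0125
```

Run:
```python
from h import *
print(need([.5316,-.0258,.1290],-1.43))
```

```text
t=15.70 d_mm=[ 0.5 -0.3 -3.8] rot=[-0.08 -0.26  0.55] f=[ -0.2   1.2 -14.6] m=[-0.14  0.08  0.06] tcp=[ 0.5311 -0.0255  0.1328] w=0.0125
```

>>> send_rows:
  moves:
    - [1,0.001,-0.0002,0.002,-0.05,-0.2,0]
    - [1,0.001,0,0.002,0,0,0]
    - [1,0.001,0,0.002,0,0,0]

```text
clock: 16.08
tcp_pos: [0.532, -0.0252, 0.1383]
orientation: [-3.137, -0.002, 1.702]
ft_force: [-0.8, -0.1, -17.3]
width: 0.0127
```

Run:
```python
from h import *
print(need([.5316,-.0258,.1290],-1.43))
```

```text
t=16.07 d_mm=[-0.4 -0.6 -9.3] rot=[-0.07 -0.3   0.55] f=[ -0.8  -0.1 -17.3] m=[-0.06  0.18  0.08] tcp=[ 0.532  -0.0252  0.1383] w=0.0127
```

It is moving smoothly at about 17 N.

>>> send_rows:
  moves:
    - [1,0.0004,-0.0003,0.0025,-0.05,-0.2,0]
    - [1,0.0006,-0.0001,0.0025,0,0,0]
    - [1,0.0006,0,0.0025,0,0,0]
    - [1,0.0006,0,0.0025,0,0,0]

```text
clock: 16.58
tcp_pos: [0.5332, -0.0255, 0.1484]
orientation: [-3.138, -0.001, 1.702]
ft_force: [-1.7, 0.5, -19.2]
width: 0.0128
```

Run:
```python
from h import *
print(need([.5316,-.0258,.1290],-1.43))
look("pics/h7.png")
```

```text
t=16.57 d_mm=[ -1.6  -0.3 -19.4] rot=[-0.04 -0.24  0.55] f=[ -1.7   0.5 -19.2] m=[-0.04  0.3   0.05] tcp=[ 0.5332 -0.0255  0.1484] w=0.0128
```

View pics/h7.png

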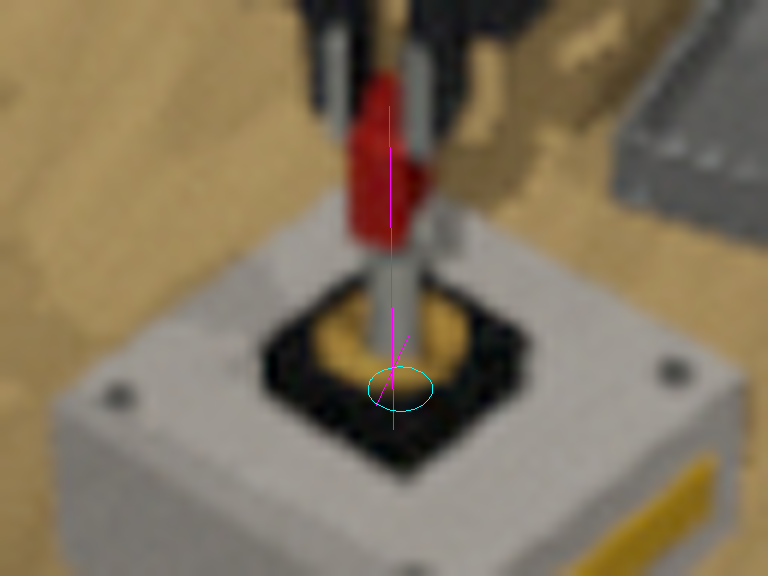

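The plug is about 18 mm up and upright. I trim x back and continue.

>>> send_rows:
  moves:
    - [1,-0.0014,-0.0002,0.0025,0,-0.2,0]
    - [1,0,0,0.0025,0,0,0]
    - [1,0,0,0.0025,0,0,0]

```text
clock: 17.0
tcp_pos: [0.5323, -0.0257, 0.1569]
orientation: [3.141, -0.001, 1.702]
ft_force: [-0.6, 0.0, -17.7]
width: 0.0128
```

Run:
```python
from h import *
print(need([.5316,-.0258,.1290],-1.43))
```

```text
t=17.00 d_mm=[ -0.7  -0.1 -27.9] rot=[-0.04  0.06  0.55] f=[ -0.6   0.  -17.7] m=[0.02 0.19 0.01] tcp=[ 0.5323 -0.0257  0.1569] w=0.0128
```

>>> send_rows:
  moves:
    - [1,-0.0004,0,0.0025,0,0,0]
    - [1,0,0,0.0025,0,0,0]
    - [1,0,0,0.002,0,0,0]
    - [1,0,0,0.002,0,0,0]

```text
clock: 17.5
tcp_pos: [0.5329, -0.0258, 0.1676]
orientation: [3.138, 0.0, 1.702]
ft_force: [-0.0, 0.4, -5.6]
width: 0.0126
```

Run:
```python
from h import *
print(need([.5316,-.0258,.1290],-1.43))
```

```text
t=17.50 d_mm=[ -1.3   0.  -38.6] rot=[-0.02  0.21  0.55] f=[-0.   0.4 -5.6] m=[0.14 0.02 0.06] tcp=[ 0.5329 -0.0258  0.1676] w=0.0126
```

The pads have let go and the load dropped to about 5.6 N, the weight. I lift straight clear.

>>> send_rows:
  moves:
    - [1,-0.001,0,0.004,0,0.2,0]
    - [1,0,0,0.005,0,0,0]
    - [1,0,0,0.006,0,0,0]
    - [1,0,0,0.008,0,0,0]
    - [1,0,0,0.01,0,0,0]

```text
clock: 18.12
tcp_pos: [0.5367, -0.0268, 0.209]
orientation: [3.128, 0.004, 1.702]
ft_force: [-0.2, -0.7, -4.6]
width: 0.0129
```

Run:
```python
from h import *
print(need([.5316,-.0258,.210],-1.43))
look("pics/h8.png",(.531,-.026,.12))
```

```text
t=18.12 d_mm=[-5.1  1.   1. ] rot=[0.13 0.79 0.56] f=[-0.2 -0.7 -4.6] m=[ 0.01 -0.01 -0.  ] tcp=[ 0.5367 -0.0268  0.209 ] w=0.0129
```

View pics/h8.png

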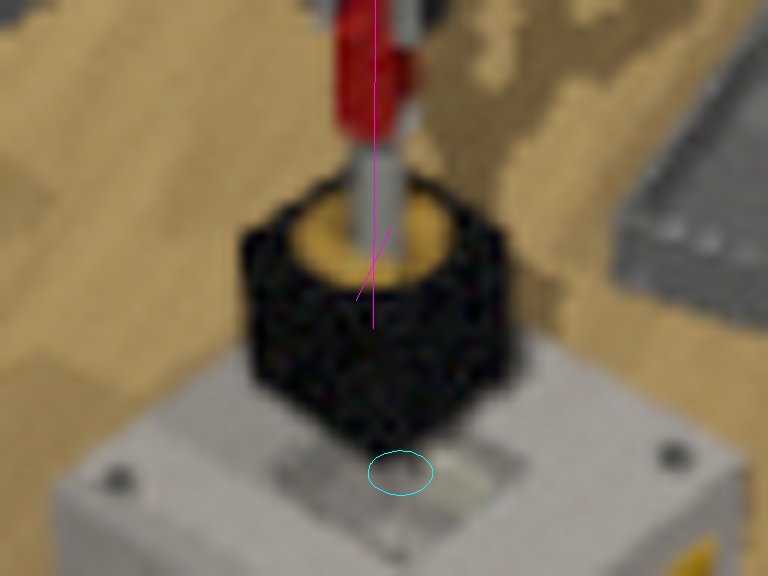

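The side view shows the plug hanging clear above the socket, with the sleeve at (370,235) around the rod. I carry it gently to the tray.

>>> send_rows:
  moves:
    - [1,-0.003,-0.012,0.002,0.1,0.4,0]
    - [1,-0.006,-0.025,0.001,0,0.2,0]
    - [1,-0.008,-0.035,0,0,0,0]
    - [1,-0.008,-0.035,0,0,0,0]
    - [1,-0.008,-0.035,0,0,0,0]

```text
clock: 18.8
tcp_pos: [0.5029, -0.1736, 0.214]
orientation: [3.138, 0.003, 1.706]
ft_force: [1.0, 0.0, -4.5]
width: 0.0128
```

Run:
```python
from h import *
print(need([.4658,-.3365,.200],-1.43))
```

```text
t=18.80 d_mm=[ -37.1 -162.9  -14. ] rot=[0.11 0.24 0.3 ] f=[ 1.   0.  -4.5] m=[ 0.02 -0.08  0.03] tcp=[ 0.5029 -0.1736  0.214 ] w=0.0128
```

>>> send_rows:
  moves:
    - [1,-0.007,-0.035,0,0.1,0.2,0]
    - [1,-0.007,-0.035,0,0,0,0]
    - [1,-0.006,-0.03,0,0,0,0]
    - [1,-0.003,-0.015,0,0,0,0]
    - [1,0,0,0,0,0,0]

```text
clock: 19.42
tcp_pos: [0.4756, -0.2973, 0.2126]
orientation: [-3.139, -0.001, 1.7]
ft_force: [0.3, 0.7, -4.9]
width: 0.0128
```

Run:
```python
from h import *
print(need([.4658,-.3365,.200],-1.43))
```

```text
t=19.43 d_mm=[ -9.8 -39.2 -12.6] rot=[-0.05 -0.17  0.68] f=[ 0.3  0.7 -4.9] m=[ 0.18 -0.06 -0.02] tcp=[ 0.4756 -0.2973  0.2126] w=0.0128
```

>>> send_rows:
  moves:
    - [1,-0.004,-0.018,0,0,0,0]
    - [1,-0.004,-0.016,0,0,0,0]
    - [1,-0.001,-0.005,0,0,0,0]
    - [1,0,0,0,0,0,0]

```text
clock: 19.92
tcp_pos: [0.4665, -0.3366, 0.2126]
orientation: [-3.139, -0.002, 1.703]
ft_force: [-1.0, 0.8, -4.8]
width: 0.0124
```

Run:
```python
from h import *
print(need([.4658,-.3365,.160],-1.43))
p=vision.read_camera("top");q=vision.read_camera("side")
u,v=px(q,(.466,-.33,.08))[0].astype(int);a=cv2.resize(q["color"][v-50:v+40,u-40:u+40],(480,540),interpolation=cv2.INTER_CUBIC)
cv2.imwrite("pics/t1.png",a)
```

```text
t=19.93 d_mm=[ -0.7   0.1 -52.6] rot=[-0.12 -0.19  0.52] f=[-1.   0.8 -4.8] m=[ 0.07 -0.   -0.  ] tcp=[ 0.4665 -0.3366  0.2126] w=0.0124
```

View pics/t1.png

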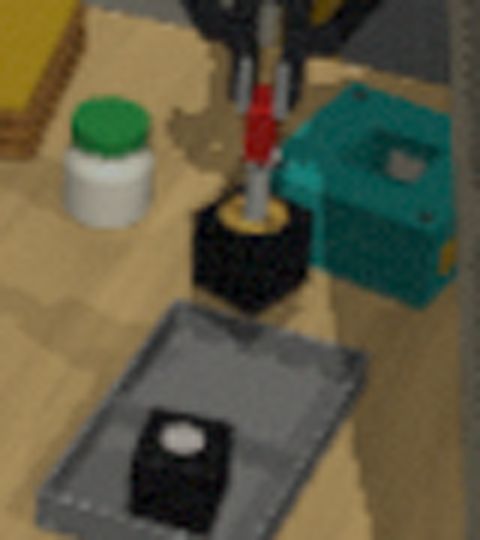

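The side view shows the plug above the empty pocket, clear of the jar and the teal block. I lower it in stages.

>>> send_rows:
  moves:
    - [1,-0.0005,0,-0.012,-0.1,-0.2,0]
    - [1,0,0,-0.015,0,0,0]
    - [1,0,0,-0.012,0,0,0]
    - [1,0,0,-0.006,0,0,0]
    - [1,0,0,0,0,0,0]

```text
clock: 20.65
tcp_pos: [0.4655, -0.334, 0.1631]
orientation: [-3.14, -0.003, 1.705]
ft_force: [0.1, -1.2, -4.7]
width: 0.0127
```

Run:
```python
from h import *
print(need([.4658,-.3365,.160],-1.43))
q=vision.read_camera("side")
u,v=px(q,(.466,-.33,.05))[0].astype(int);a=cv2.resize(q["color"][v-40:v+50,u-40:u+40],(480,540),interpolation=cv2.INTER_CUBIC)
cv2.imwrite("pics/t2.png",a)
```

```text
t=20.65 d_mm=[ 0.3 -2.5 -3.1] rot=[-0.14 -0.09  0.38] f=[ 0.1 -1.2 -4.7] m=[ 0.02  0.02 -0.03] tcp=[ 0.4655 -0.334   0.1631] w=0.0127
```

View pics/t2.png

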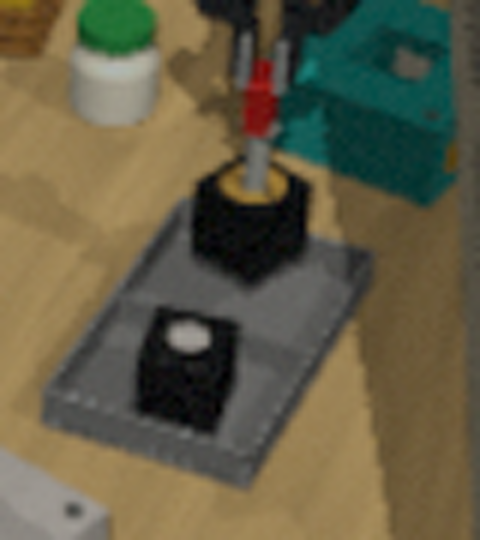

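The plug is centred over the empty pocket. I continue down to about 8 mm above the floor.

>>> send_rows:
  moves:
    - [1,0,-0.0025,-0.009,-0.1,-0.1,0]
    - [1,0,0,-0.01,0,0,0]
    - [1,0,0,-0.008,0,0,0]
    - [1,0,0,-0.003,0,0,0]
    - [1,0,0,0,0,0,0]

```text
clock: 21.32
tcp_pos: [0.466, -0.3374, 0.1319]
orientation: [3.14, 0.001, 1.705]
ft_force: [0.0, 0.3, -4.2]
width: 0.0125
```

Run:
```python
from h import *
print(need([.4658,-.3365,.123],-1.43))
q=vision.read_camera("side")
u,v=px(q,(.466,-.33,.03))[0].astype(int);a=cv2.resize(q["color"][v-40:v+50,u-40:u+40],(480,540),interpolation=cv2.INTER_CUBIC)
cv2.imwrite("pics/t3.png",a)
```

```text
t=21.32 d_mm=[-0.2  0.9 -8.9] rot=[0.04 0.1  0.4 ] f=[ 0.   0.3 -4.2] m=[0.04 0.02 0.  ] tcp=[ 0.466  -0.3374  0.1319] w=0.0125
```

View pics/t3.png

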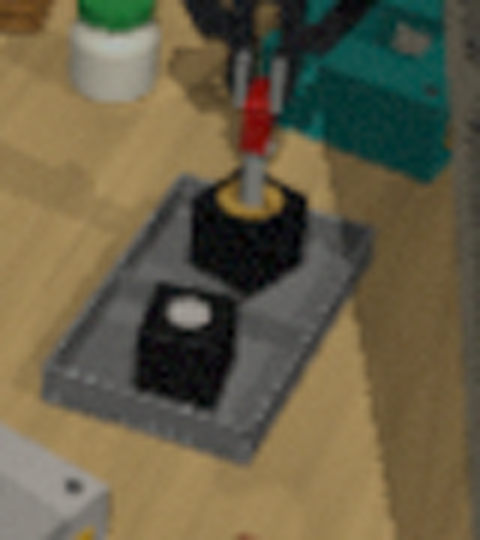

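>>> send_rows:
  moves:
    - [1,0,0.0005,-0.0015,0,0.1,0]
    - [1,0,0,-0.0015,0,0,0]
    - [1,0,0,-0.0015,0,0,0]
    - [1,0,0,-0.001,0,0,0]

```text
clock: 21.88
tcp_pos: [0.4666, -0.3373, 0.1272]
orientation: [3.141, 0.002, 1.705]
ft_force: [0.2, -0.1, -4.4]
width: 0.0127
```

>>> send_rows:
  moves:
    - [1,0,0,-0.001,0,0,0]
    - [1,0,0,-0.001,0,0,0]

```text
clock: 22.12
tcp_pos: [0.4666, -0.3374, 0.1251]
orientation: [3.141, 0.002, 1.705]
ft_force: [-0.4, 0.8, -3.9]
width: 0.0128
```

Run:
```python
from h import *
print(need([.4658,-.3365,.123],-1.43))
```

```text
t=22.12 d_mm=[-0.8  0.9 -2.1] rot=[0.12 0.08 0.39] f=[-0.4  0.8 -3.9] m=[ 0.03  0.05 -0.06] tcp=[ 0.4666 -0.3374  0.1251] w=0.0128
```

>>> send_rows:
  moves:
    - [1,0,0,-0.0008,0,0,0]
    - [1,0,0,-0.0006,0,0,0]

```text
clock: 22.38
tcp_pos: [0.4668, -0.3378, 0.1243]
orientation: [3.14, 0.003, 1.705]
ft_force: [0.3, 0.0, -1.5]
width: 0.0128
```

>>> send_rows:
  moves:
    - [1,0,0,-0.0008,0,0,0]
    - [1,0,0,0,0,0,0]

```text
clock: 22.62
tcp_pos: [0.4669, -0.338, 0.1241]
orientation: [3.14, 0.004, 1.705]
ft_force: [-0.9, -0.4, -1.3]
width: 0.0128
```

The plug touched the floor at TCP z of about 0.124 and only the rod's weight remains. I ease down about 1 mm so the rod seats in the thread.

>>> send_rows:
  moves:
    - [1,-0.0003,0.0004,-0.0006,0.1,0.2,0]
    - [1,0,0,-0.0005,0,0,0]
    - [1,0,0,0,0,0,0]

```text
clock: 23.0
tcp_pos: [0.4671, -0.3381, 0.1238]
orientation: [-3.141, 0.003, 1.705]
ft_force: [-0.2, -0.5, 0.3]
width: 0.0128
```

Run:
```python
from h import *
print(need([.4658,-.3365,.123],-1.43))
p=vision.read_camera("side")
u,v=px(p,(.466,-.33,.06))[0].astype(int);a=cv2.resize(p["color"][v-30:v+30,u-30:u+30],(600,600),interpolation=cv2.INTER_CUBIC)
cv2.imwrite("pics/t4.png",a)
```

```text
t=23.00 d_mm=[-1.3  1.6 -0.8] rot=[ 0.19 -0.    0.4 ] f=[-0.2 -0.5  0.3] m=[ 0.07  0.2  -0.01] tcp=[ 0.4671 -0.3381  0.1238] w=0.0128
```

View pics/t4.png

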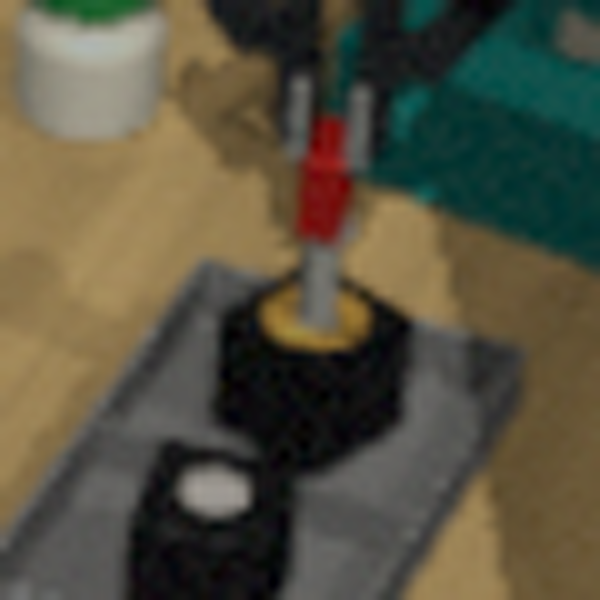

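The plug stands flat in the pocket and the force is about zero. I lower the grip force and open gently.

>>> send_rows:
  moves:
    - [1,0,0,0,0,0,0]
    - [0.6,0,0,0,0,0,0]
    - [0.4,0,0,0,0,0,0]
    - [0.2,0,0,0,0,0,0]
    - [0,0,0,0,0,0,0]
  grip_force: 20

```text
clock: 23.68
tcp_pos: [0.4678, -0.3383, 0.124]
orientation: [3.141, 0.004, 1.705]
ft_force: [0.6, -0.1, -0.4]
width: 0.0427
```

Run:
```python
from h import *
print(need([.4658,-.3365,.123],-1.43))
p=vision.read_camera("side")
u,v=px(p,(.466,-.33,.06))[0].astype(int);a=cv2.resize(p["color"][v-30:v+30,u-30:u+30],(600,600),interpolation=cv2.INTER_CUBIC)
cv2.imwrite("pics/t5.png",a)
```

```text
t=23.68 d_mm=[-2.   1.8 -1. ] rot=[0.23 0.08 0.39] f=[ 0.6 -0.1 -0.4] m=[0.06 0.   0.02] tcp=[ 0.4678 -0.3383  0.124 ] w=0.0427
```

View pics/t5.png

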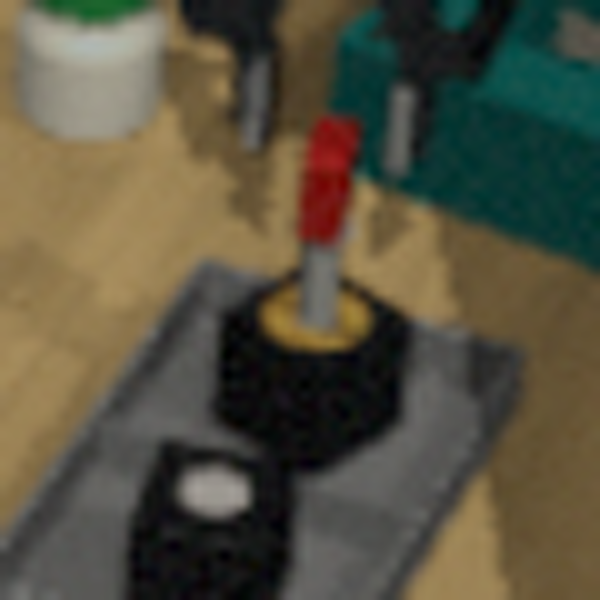

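Released: the rod stands in the plug, leaning slightly, and both fingers are clear. I retreat straight up.

>>> send_rows:
  moves:
    - [0,0,0,0.01,0,0,0]
    - [0,0,0,0.02,0,0,0]
    - [-0.3,0,0,0.03,0,0,0]
    - [-0.5,0,0,0.04,0,0,0]
    - [-0.5,0,0,0.04,0,0,0]

```text
clock: 24.35
tcp_pos: [0.4659, -0.3366, 0.267]
orientation: [-3.139, -0.0, 1.705]
ft_force: [-0.4, 0.4, -0.0]
width: 0.0639
```

>>> send_rows:
  moves:
    - [-0.5,-0.03,0.03,0.02,0,0,0]
    - [-0.5,-0.04,0.04,0,0,0,0]
    - [-0.5,-0.03,0.04,0,0,0,0]
    - [-0.5,0,0,0,0,0,0]
    - [-0.5,0,0,0,0,0,0]

```text
clock: 24.98
tcp_pos: [0.3655, -0.2263, 0.2953]
orientation: [3.135, 0.011, 1.704]
ft_force: [0.6, 0.4, -0.4]
width: 0.064
```

Run:
```python
from h import *
s=monitor.observe();print(np.round(s["tcp_pos"],3),np.round(s["ft_force"],1),s["clock"])
p=vision.read_camera("side");q=vision.read_camera("top")
cv2.imwrite("pics/e_side.png",cv2.resize(p["color"],(784,588)))
cv2.imwrite("pics/e_top.png",cv2.resize(q["color"],(784,588)))
u,v=px(p,(.466,-.33,.06))[0].astype(int);a=cv2.resize(p["color"][v-30:v+30,u-30:u+30],(400,400),interpolation=cv2.INTER_CUBIC)
u,v=px(q,(.466,-.33,.06))[0].astype(int);b=cv2.resize(q["color"][v-30:v+30,u-30:u+30],(400,400),interpolation=cv2.INTER_CUBIC)
cv2.imwrite("pics/e_z.png",cv2.hconcat([a,b]))
for P in(p,q):
    X=cloud(P);hsv=cv2.cvtColor(P["color"],cv2.COLOR_BGR2HSV).astype(int)
    br=(abs(X[...,0]-.466)<.05)&(abs(X[...,1]+.337)<.05)&(hsv[...,1]>130)&(hsv[...,2]>70)&(abs(hsv[...,0]-22)<8)
    print("brass",br.sum(),X[br].mean(0))
```

```text
[ 0.366 -0.226  0.295] [ 0.6  0.4 -0.4] 24.975
brass 43 [ 0.46766045 -0.33703084  0.05123148]
brass 0 [nan nan nan]<stdin>:12: RuntimeWarning: Mean of empty slice.
  ret = um.true_divide(
```

View pics/e_z.png

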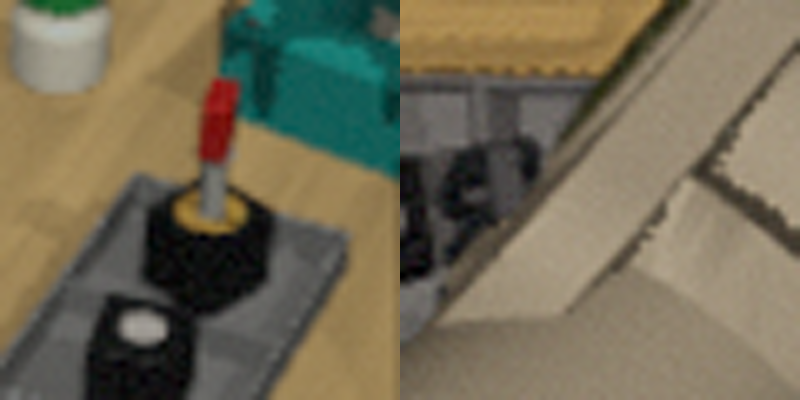

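View pics/e_top.png

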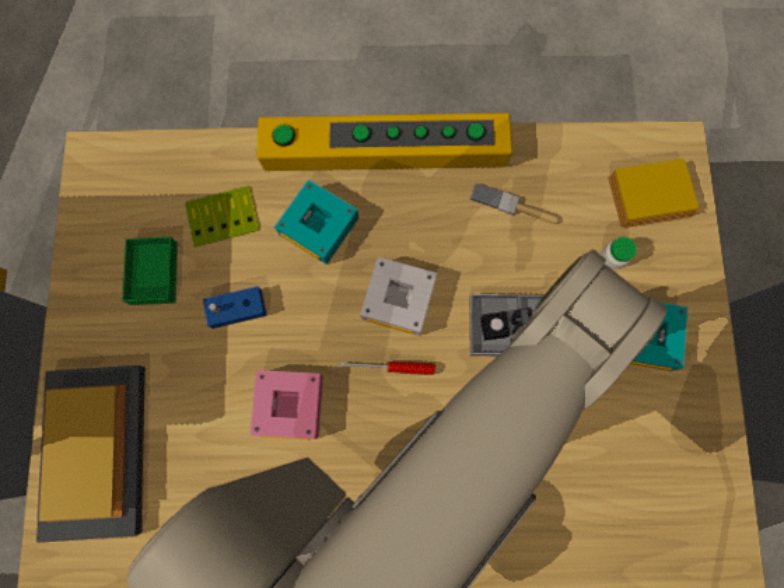

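The socket is empty and the plug with the rod stands in the pocket at about (0.468, -0.337). The sleeve top is at z of about 0.051 m against 0.053 m expected, within calibration. The bystanders look unmoved and the arm is clear, so I hand in.

```bash
python3 -c "
from h import *
print(abs(np.array(monitor.observe()['joint_velocities'])).max()); print(order.finish_job())"
```

```text
0.0185885313300888
the job is handed in; nothing more can be done
None
```

The plug is standing upright in the tray's empty pocket with the rod still threaded in it, and the job was handed in at about 25 s of the 67 s allowed. The interface gives no verdict, so I only have my own checks.

- **Threading:** I took the rod from its stand and found the slot direction in the averaged top picture, at about -0.23 rad yaw. The pin went in without a search, met the landing at under 2 N, and reached the stop after about 1.2 rad clockwise, at about 0.10 N m.
- **Drawing:** I drew the plug straight up at mostly 17 to 19 N on the wrist. It peaked at about 23 N when load bent the arm about 2 mm sideways, which I corrected. The pads let go at about 38 mm.
- **Placing:** The plug was set down at under 10 mm/s. The wrist load went from about -4.4 N to about 0 before I opened the gripper.

**Last checks:**
- The side picture shows the plug flat in the pocket near (0.468, -0.337), within about 2 mm of its centre.
- The sleeve top measured z 0.051 m against 0.053 m expected, which is within the cameras' calibration.
- The rod leans slightly in its thread play but is well inside the limit.
- The socket is empty, no bystander looks moved, and the arm is clear.

One check failed: the arm hid the plug from the top camera at the end, so its final position was confirmed by the side camera only.

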